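Put the filling nozzles back on their own drain rests

ROBOT

A 6-joint arm with a two-finger parallel gripper is mounted at the origin on the work surface. World frame = base frame: x ahead of the robot, y to its left, z up, the work surface at z = 0. Lengths are in m, angles in rad, forces in N, time in s.
With the tool pointing down it reaches from about 0.3 to 0.875 m from the base axis. Payload 6.4 kg.
Tool frame: the origin (TCP) lies between the finger pads; the fingertips stand ctrl.tip_extent ahead of it and the grasp point (between the pads) is the TCP (ctrl.tip_extent is the distance from the TCP to the fingertips, in m); z points along the fingers, y is the line along which they close (so a half turn about z gives the same grasp; the last joint's range is limited). The gripper opens to 85 mm and grips with 20 to 120 N. Pads are 22 mm wide; open, the fingers measure 114 mm over their backs; the gripper's body (76 mm by 85 mm) begins 54 mm behind the grasp point. The pads swing forward as they close: fully open they stand 13 mm farther back than shut.
Start: joints at [-1.394, 0.181, 1.607, -0, 1.354, -0.206], TCP at [0.215, -0.533, 0.25] pointing down, gripper open.
Joint ranges: [-2.99, 2.99], [-0.89, 2.07], [0.3, 2.58], [-1.14, 4.28], [0, 2.63], [-3.12, 3.12]. Speed limits (rad/s): [2.57, 2.57, 3.01, 3.14, 3.14, 3.14].

INTERFACE

Orientations are given as a unit quaternion [w, x, y, z].
In Python, from bench import ctrl gives the robot as it stands.
- The arm moves only by the tool send_rows, never from a script. Its arguments are lists of equal length, an entry for each row: "dr": the turn, a rotation vector about the tool's x, y, z in units of 6 degrees (1.0 is 6 degrees), a list of three; "xyz": the shift along the tool's x, y, z in cm, a list of three; "jaw": the opening in per cent of the stroke, from 0 (shut) to 100 (fully open). In form: {"dr": [[wx, wy, wz], ...], "xyz": [[dx, dy, dz], ...], "jaw": [jaw, ...]}. A call has exactly 8 rows; each row is the pose to reach, as a shift and turn from the pose commanded when the call began, along the tool's axes at that moment; what a row does not reach only later rows make up. A row lasts 1/8 s, in which the tool goes at most 62.5 mm and 10.7 degrees, less where a joint would pass 70% of its speed; a pose out of reach is approached as far as the arm can. A call with a gripper value outside its range is refused whole. The fingers move at their own pace and stop on an object; the grip force is fixed at half the most. Time passes only in rows, so rows that repeat a pose let the fingers close, or fill a call up. It gives the time, the measured TCP pose, the force, the opening and the grip force at its end, in the units of the state.
- ctrl.get_obs(): the state, without advancing time (a new reading comes with each control period).
- ctrl.camera(name): name is "scene" or "top" or "wrist"; returns the picture (480x640x3 uint8, red, green, blue); there is no depth.
- ctrl.calibration(name): a dict with "camera_matrix" (3x3 intrinsics, pixels), "D" ([k1, k2, p1, p2, k3] as OpenCV has them; the pictures are not rectified), "world_from_camera" (4x4, takes a point from camera to world coordinates). Camera axes: x right, y up, looking along -z (the intrinsics and any distortion apply to the point x, -y, -z); pixel columns grow to the right and rows downward; lengths in m; the calibration is good to about 2 mm. A picture is of the moment at which its call begins: read the wrist's pose just before it. calibration takes no time and is no camera call; for the wrist camera it gives the pose at the moment of the call.
- ctrl.hand_in(): hands the job in; it is judged then, once.
The state is a dict: "time_s": time; "q": joint angles; "dq": joint speeds; "joint_efforts": joint torques, N m; "eef_pos": TCP position; "eef_rot": TCP orientation; "wrist_force": force on the tool from outside, world axes, zero at the start; "torque": the same for the moment, N m; "opening": opening from 0.0 (shut) to 1.0 (fully open); "grasp_force": force on a finger pad.
Only numpy, scipy, OpenCV 4.12 (cv2) and the standard library are available. Lean on these libraries where they do the work, as an engineer would, in place of code of your own. Each camera call takes 0.05 s, during which the arm holds its last target. There are 200 camera calls.

TASK

The three sausage-filler nozzles were put back on one another's drain rests. Move them so that each stands upright in the middle of the round rest of its own size (narrowest nozzle on the smallest disc, middle one on the middle disc, widest on the largest); the empty square plate is free for parking one meanwhile. Keep the nozzles upright, set them down rather than drop them, and leave the clamp nut, the spice tin and the twine reel where they are.

Things in the scene. Friction and masses are not known exactly. Their poses are not given: they have to be found in the camera images.
- nozzle_s_mid (a point): the narrowest and shortest of the three filling nozzles: a stainless-steel tube, outer diameter 16 mm, standing upright on its round foot flange of 50 mm diameter and 8 mm thickness; 80 mm tall in all, about 100 g. A short cone joins flange and tube; the tube is straight and can be gripped from 26 mm above its underside to the top. This point is on its axis, half-way up (40 mm above its underside, 40 mm below its top); z is its axis, pointing up
- nozzle_m_mid (a point): the middle of the three filling nozzles: a stainless-steel tube, outer diameter 26 mm, standing upright on its round foot flange of 60 mm diameter and 8 mm thickness; 90 mm tall in all, about 160 g. A short cone joins flange and tube; the tube is straight and can be gripped from 26 mm above its underside to the top. This point is on its axis, half-way up (45 mm above its underside, 45 mm below its top); z is its axis, pointing up
- nozzle_l_mid (a point): the widest and tallest of the three filling nozzles: a stainless-steel tube, outer diameter 38 mm, standing upright on its round foot flange of 70 mm diameter and 8 mm thickness; 100 mm tall in all, about 240 g. A short cone joins flange and tube; the tube is straight and can be gripped from 26 mm above its underside to the top. This point is on its axis, half-way up (50 mm above its underside, 50 mm below its top); z is its axis, pointing up
- rest_s_top (a point): the smallest drain rest: a round flat white plastic disc, 80 mm in diameter, 10 mm thick, no rim, fixed to the table. This point is the centre of its top face, 10 mm above the table; z up
- rest_m_top (a point): the middle-sized drain rest: a round flat white plastic disc, 100 mm in diameter, 10 mm thick, no rim, fixed to the table. This point is the centre of its top face, 10 mm above the table; z up
- rest_l_top (a point): the largest drain rest: a round flat white plastic disc, 120 mm in diameter, 10 mm thick, no rim, fixed to the table. This point is the centre of its top face, 10 mm above the table; z up
- spare_top (a point): the spare plate: a square flat white plastic plate, 110 x 110 mm, 10 mm thick, no rim, fixed to the table, empty at the start. This point is the centre of its top face, 10 mm above the table; x and y along its sides, z up
- nut_mid (a point): bystander: the filler's loose steel clamp nut, a low star-shaped disc 68 mm across and 20 mm high, lying flat on the table; this point is its centre, 10 mm up
- tin_mid (a point): bystander: a small closed spice tin with a paper label, 52 mm in diameter, 55 mm high, standing on the table; this point is its centre, half-way up
- reel_mid (a point): bystander: an empty wooden twine reel, 60 mm in diameter, 50 mm high, standing on end on the table; this point is its centre, half-way up
There are look-alikes about, which are no part of the job. What is shaped like the part that bears rest_l_top but green or purple is not meant.

How it is judged:
At the end, for the whole second after the job is handed in: Each nozzle stands upright (within about 6 degrees) on the top face of the rest of its own size, its axis within 13 mm of the rest's centre (height within 4 mm), all three at rest (horizontal distance between nozzle_s_mid and rest_s_top below 0.013 m and angle between each of nozzle_s_mid, nozzle_m_mid, nozzle_l_mid's own z axis and vertical below 0.1 rad and z of nozzle_s_mid in the frame of rest_s_top between 0.036 and 0.044 m and linear speed of each of nozzle_s, nozzle_m, nozzle_l below 0.02 m/s and horizontal distance between nozzle_m_mid and rest_m_top below 0.013 m and z of nozzle_m_mid in the frame of rest_m_top between 0.041 and 0.049 m and horizontal distance between nozzle_l_mid and rest_l_top below 0.013 m and z of nozzle_l_mid in the frame of rest_l_top between 0.046 and 0.054 m); the robot touches nothing.
It fails at once if the nut, the tin or the reel is pushed more than 30 mm or lifted (distance of any of nut_mid, tin_mid, reel_mid from where it was at the start of the episode above 0.03 m).
It fails at once if a nozzle is tipped by more than 35 degrees (angle between any of nozzle_s_mid, nozzle_m_mid, nozzle_l_mid's own z axis and vertical above 0.61 rad).
It fails at once if a nozzle is dropped (it falls out of the fingers faster than 0.6 m/s, about 20 mm of free fall) ((linear speed of nozzle_s above 0.6 m/s and contact force between the fingers and nozzle_s below 0.05 N) or (linear speed of nozzle_m above 0.6 m/s and contact force between the fingers and nozzle_m below 0.05 N) or (linear speed of nozzle_l above 0.6 m/s and contact force between the fingers and nozzle_l below 0.05 N)).
It also fails if it takes over 106 s, if anything falls off the work surface, if the arm or the gripper's body presses on something with over 40 N, if the wrist force passes 120 N, or if a joint passes its speed limit or range.

## Working session

There is one attempt and no reset: what is moved stays moved. The work goes in short steps, Python scripts to look and compute and a tool call to move; the robot and the scene stay as the last step left them, time stands still between calls to the robot, and variables do not carry over. Pictures are saved under pics/ and viewed, at most 14 in all, crops included, and the job is handed in when it is done.

Besides the shell and the picture viewer there is one more tool, called after "Request:" by a JSON object that holds its "api" and its "payload", one argument or row to a line. send_rows: Moves the arm, as the interface text tells. Its arguments: {"type":"object","properties":{"dr":{"type":"array","items":{"type":"array","items":{"type":"number"}}},"xyz":{"type":"array","items":{"type":"array","items":{"type":"number"}}},"jaw":{"type":"array","items":{"type":"number"}}},"required":["dr","xyz","jaw"]}

```bash
ls; mkdir -p pics; python3 - <<'E'
from bench import ctrl
import cv2
o=ctrl.get_obs(); print({k:o[k] for k in("time_s","eef_pos","eef_rot","opening")},ctrl.tip_extent)
for n in("top","scene"):
    cv2.imwrite(f"pics/{n}0.png",ctrl.camera(n)[:,:,::-1]); c=ctrl.calibration(n); print(n,c)
E
```

```text
pics
{'time_s': 0.0, 'eef_pos': array([ 0.21472433, -0.53283937,  0.24939225]), 'eef_rot': array([-8.68698074e-04,  9.81735853e-01,  1.90247104e-01,  2.53004803e-05]), 'opening': 0.9982468997907056} 0.019
top {'camera_matrix': array([[466.81413822,   0.        , 319.02658255],
       [  0.        , 466.81413822, 241.91047788],
       [  0.        ,   0.        ,   1.        ]]), 'D': array([-0.12184958,  0.        ,  0.        ,  0.        ,  0.        ]), 'world_from_camera': array([[-0.00603581,  0.99471647, -0.10248275,  0.41358307],
       [-0.99975996, -0.00384414,  0.02156976, -0.03576111],
       [ 0.02106184,  0.10258834,  0.9945009 ,  0.98071605],
       [ 0.        ,  0.        ,  0.        ,  1.        ]])}
scene {'camera_matrix': array([[526.7322661 ,   0.        , 315.44840818],
       [  0.        , 526.7322661 , 236.48047634],
       [  0.        ,   0.        ,   1.        ]]), 'D': array([0.03764122, 0.        , 0.        , 0.        , 0.        ]), 'world_from_camera': array([[ 0.88597804, -0.30904773,  0.34573459,  0.84967001],
       [ 0.46357013,  0.57085129, -0.67766624, -0.68843037],
       [ 0.01206818,  0.76066964,  0.64902701,  0.701191  ],
       [ 0.        ,  0.        ,  0.        ,  1.        ]])}
```

View pics/top0.png

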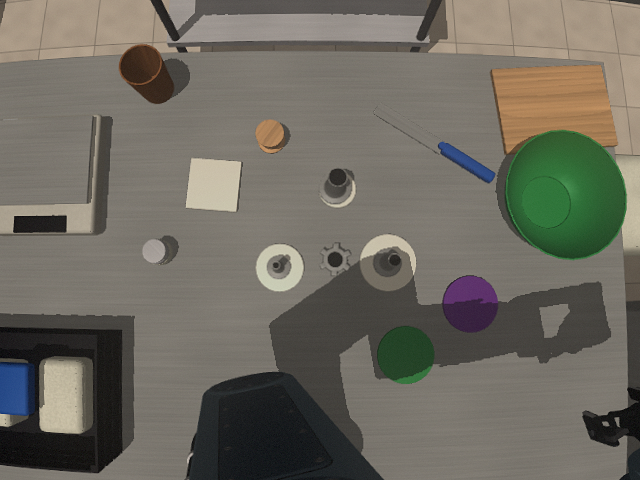

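View pics/scene0.png

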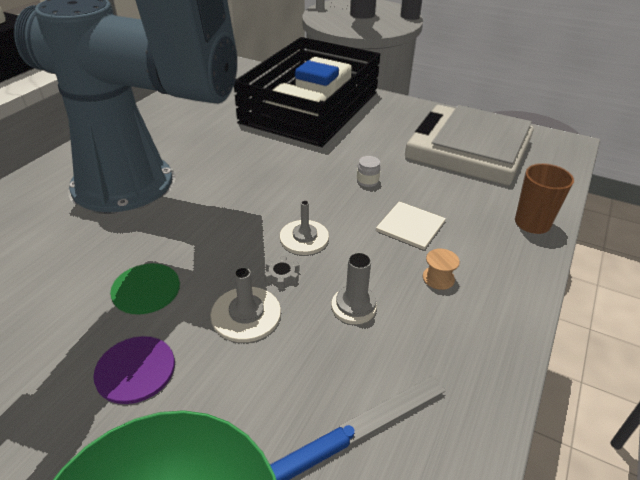

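The top view shows three white discs. The smallest is at (337,188) and carries the widest nozzle. The middle one is at (280,267) and carries the narrowest. The largest is at (388,262), half in shadow, and carries the middle nozzle. The green (405,354) and purple (470,303) discs are look-alikes, so rest_l is the white one at (388,262). The spare plate is at (214,185), the nut at (335,259), the tin at (157,251) and the reel at (270,135). I'll measure these and confirm with a crop.

```bash
cat > h.py <<'E'
import numpy as np, cv2
from bench import ctrl
def ray(n,uv,z,c=None):
    c=c or ctrl.calibration(n); T=c["world_from_camera"]
    p=cv2.undistortPoints(np.array(uv,float).reshape(-1,1,2),c["camera_matrix"],c["D"])[:,0]
    d=np.c_[p[:,0],-p[:,1],-np.ones(len(p))]@T[:3,:3].T; o=T[:3,3]
    return o+d*((z-o[2])/d[:,2])[:,None]
def circ(P):  # robust algebraic circle fit
    P=P[:,:2]
    for _ in range(6):
        s=np.linalg.lstsq(np.c_[2*P,np.ones(len(P))],(P**2).sum(1),rcond=None)[0]
        r=np.sqrt(s[2]+s[0]**2+s[1]**2); e=abs(np.linalg.norm(P-s[:2],axis=1)-r)
        P=P[e<max(0.0015,1.5*np.median(e))]
    return s[:2],r,len(P)
E
python3 - <<'E'
from h import *
im=cv2.imread("pics/top0.png")
cv2.imwrite("pics/crop1.png",cv2.resize(im[155:305,240:430],None,fx=4,fy=4,interpolation=cv2.INTER_CUBIC)[:600])
hsv=cv2.cvtColor(im,cv2.COLOR_BGR2HSV)
# white plastic is yellowish: blue lower than red
b,g,r=[im[:,:,i].astype(int) for i in range(3)]
for p in [(214,185),(270,267),(400,250),(400,275),(375,245),(328,196),(300,240),(350,300),(320,300)]: print(p,im[p[1],p[0]])
m=((r-b>8)&(abs(r-g)<20)).astype(np.uint8)*255
for nm,(x,y),h in [("s",(337,188),40),("m",(280,267),40),("l",(388,262),40),("spare",(214,185),40)]:
    mm=np.zeros_like(m); mm[y-h:y+h,x-h:x+h]=m[y-h:y+h,x-h:x+h]
    mm=cv2.morphologyEx(mm,cv2.MORPH_OPEN,np.ones((2,2)))
    cs,_=cv2.findContours(mm,cv2.RETR_EXTERNAL,cv2.CHAIN_APPROX_NONE); c=max(cs,key=cv2.contourArea)
    P=ray("top",c.reshape(-1,2),0.01)
    if nm=="spare":
        q=cv2.minAreaRect((P[:,:2]*1000).astype(np.float32)); print(nm,q)
    else: print(nm,circ(P),len(P))
E
```

```text
(214, 185) [173 195 204]
(270, 267) [122 129 133]
(400, 250) [ 95 105 112]
(400, 275) [ 95 107 115]
(375, 245) [171 193 200]
(328, 196) [117 125 129]
(300, 240) [112 119 125]
(350, 300) [64 69 72]
(320, 300) [68 73 77]
s (array([ 0.62852457, -0.09724069]), np.float64(0.08852697344680333), 107) 316
m (array([0.46625234, 0.02760558]), np.float64(0.09016120424205341), 46) 304
l (array([ 0.49337439, -0.20396413]), np.float64(0.08450455080200732), 61) 327
spare ((636.4462280273438, 166.26068115234375), (174.9503173828125, 171.9993133544922), 0.5539326667785645)
```

View pics/crop1.png

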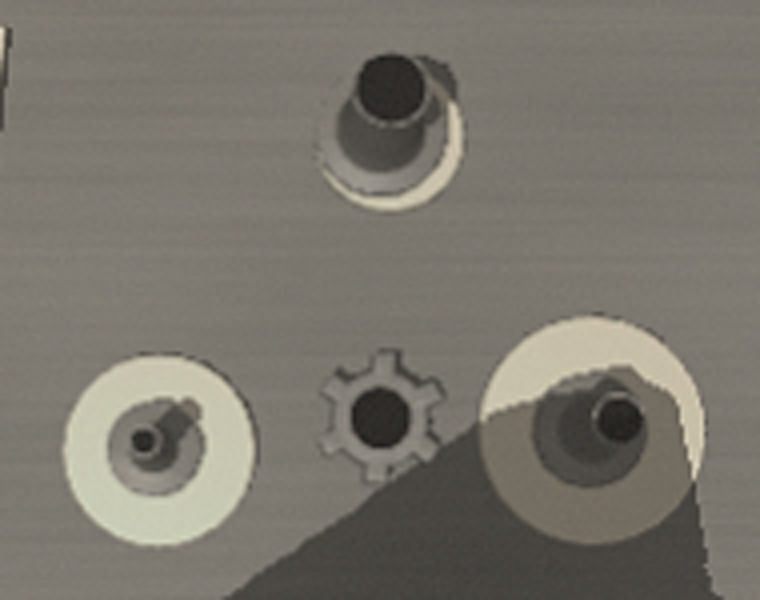

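The crop confirms it: the largest white disc is at crop (593,430) and carries the mid-width nozzle. The middle disc is at (159,450) and the smallest at (390,137), nearly covered by the wide nozzle's flange. The nozzle tube mouths are at crop (145,441), (619,418) and (392,88). Next I'll fit circles of known radius to the edges.

```bash
cat >> h.py <<'E'
def fit(n,im,uv0,z,R,tol=0.005,c=None):  # circle of known radius R from edge points near a guess pixel
    e=cv2.Canny(cv2.GaussianBlur(cv2.cvtColor(im,cv2.COLOR_BGR2GRAY),(3,3),0),25,60)
    v,u=np.nonzero(e); k=np.hypot(u-uv0[0],v-uv0[1])<R*1500+10; P=ray(n,np.c_[u,v][k],z,c)[:,:2]
    x=ray(n,[uv0],z,c)[0,:2]
    from scipy.optimize import least_squares
    for t in (tol,tol*.7,.0025,.002,.002):
        Q=P[abs(np.linalg.norm(P-x,axis=1)-R)<t]
        x=least_squares(lambda y:np.linalg.norm(Q-y,axis=1)-R,x,loss="soft_l1",f_scale=.001).x
    return x,len(Q),np.median(abs(np.linalg.norm(Q-x,axis=1)-R))
E
python3 - <<'E'
from h import *
im=cv2.imread("pics/top0.png")
px=lambda a,b:(240+a/4-.4,155+b/4-.4)
for nm,uv,z,R in [("rest_s",px(390,137),.01,.04),("rest_m",px(159,450),.01,.05),("rest_l",px(593,430),.01,.06),
 ("noz_s",px(145,441),.09,.008),("noz_m",px(619,418),.10,.013),("noz_l",px(392,88),.11,.019),
 ("fl_s",px(156,447),.018,.025),("fl_m",px(590,430),.018,.030),("fl_l",px(382,132),.018,.035)]:
    print(nm,fit("top",im,uv,z,R,.006 if z<.02 else .004),ray("top",[uv],z)[0,:2])
m=(im[:,:,2]>165).astype(np.uint8); k=cv2.connectedComponents(m)[1]; k=(k==k[185,214]).astype(np.uint8)
c=max(cv2.findContours(k,0,1)[0],key=cv2.contourArea); q=cv2.minAreaRect((ray("top",c.reshape(-1,2),.01)[:,:2]*1000).astype(np.float32)); print(q)
s=cv2.imread("pics/scene0.png")
for nm,uv,z in [("l",(359,261),.11),("m",(243,272),.10),("s",(305,203),.09),("rest_m",(304,237),.01),("rest_l",(245,313),.01),("rest_s",(354,306),.01)]: print(nm,ray("scene",[uv],z)[0])
for nm,uv,z in [("nut",(335,259),.02),("tin",(153,251),.055),("reel",(269,131),.05)]: print(nm,ray("top",[uv],z)[0])
E
```

```text
rest_s (array([ 0.62761642, -0.0944271 ]), 90, np.float64(0.0005820213362641609)) [ 0.62661897 -0.09584557]
rest_m (array([0.4610818 , 0.02629909]), 166, np.float64(0.0006873081835538815)) [0.46130755 0.0259769 ]
rest_l (array([ 0.4702602 , -0.20049593]), 194, np.float64(0.0006783236828892293)) [ 0.47055317 -0.20071975]
noz_s (array([0.46088176, 0.02597983]), 20, np.float64(0.0008460924007422108)) [0.46169439 0.02757475]
noz_m (array([ 0.47278713, -0.19754986]), 36, np.float64(0.0007290022009823396)) [ 0.47090598 -0.19801741]
noz_l (array([ 0.62692575, -0.09216956]), 48, np.float64(0.0006676191401704459)) [ 0.6285533  -0.09087971]
fl_s (array([0.46158164, 0.02751992]), 85, np.float64(0.0007068282809332312)) [0.46246697 0.02701688]
fl_m (array([ 0.46986296, -0.19722592]), 93, np.float64(0.0007142990373007196)) [ 0.47009362 -0.19778921]
fl_l (array([ 0.62757888, -0.0913112 ]), 68, np.float64(0.000733228363536717)) [ 0.62754913 -0.09116561]
((638.1532592773438, 167.87713623046875), (108.5122299194336, 109.61447143554688), 85.06517028808594)
l [ 0.62638349 -0.09205669  0.11      ]
m [ 0.46711138 -0.19552736  0.1       ]
s [0.46018064 0.02836123 0.09      ]
rest_m [0.46189721 0.02082434 0.01      ]
rest_l [ 0.46889059 -0.20435909  0.01      ]
rest_s [ 0.62785545 -0.10082367  0.01      ]
nut [ 0.47700204 -0.0893562   0.02      ]
tin [0.49192723 0.27754413 0.055     ]
reel [0.74049002 0.04614742 0.05      ]
```

Top and scene views agree within a few mm, so I'll start. Plan: S to the spare plate, M to rest_m, L to rest_l, then S to rest_s. First move goes above nozzle S and squares the tool yaw.

Request:
{"api": "send_rows", "payload": {
  "dr": [
    [0, 0, 1],
    [0, 0, 2],
    [0, 0, 3],
    [0, 0, 3.65],
    [0, 0, 3.65],
    [0, 0, 3.65],
    [0, 0, 3.65],
    [0, 0, 3.65]
  ],
  "xyz": [
    [4, -4, 0],
    [8, -8, 0],
    [12, -12, 0],
    [16.5, -16, 0],
    [20.5, -20, 0],
    [24.5, -24, 0],
    [28.5, -28, 0],
    [32.5, -32, 0]
  ],
  "jaw": [100, 100, 100, 100, 100, 100, 100, 100]
}}

```text
time_s: 1.1
eef_pos: [0.397, -0.1133, 0.2502]
eef_rot: [0.0, 1.0, 0.0, 0.0]
wrist_force: [1.0, -0.0, 0.3]
opening: 1.002
grasp_force: 0.0
```

```bash
cat >> h.py <<'E'
def go(x,y,z):
    from scipy.spatial.transform import Rotation as Ro
    o=ctrl.get_obs(); R=Ro.from_quat(o["eef_rot"],scalar_first=True)
    T=Ro.from_matrix(np.diag([1.,-1,-1]))
    print("t",o["time_s"],"pos",o["eef_pos"].round(4),"shift cm",(R.inv().apply(np.array([x,y,z])-o["eef_pos"])*100).round(2),"dr",np.degrees((R.inv()*T).as_rotvec()).round(2)/6,"q",o["q"].round(2),"open",round(o["opening"],3),"grip",o["grasp_force"])
E
python3 -c "
from h import *
go(.4615,.0274,.16)"
```

```text
t 1.1 pos [ 0.397  -0.1133  0.2502] shift cm [  6.45 -14.07   9.02] dr [ 0.00166667 -0.00333333  0.00166667] q [-0.57 -0.21  1.99  0.    1.36  1.  ] open 1.002 grip 0.0
```

Request:
{"api": "send_rows", "payload": {
  "dr": [
    [0, 0, 0],
    [0, 0, 0],
    [0, 0, 0],
    [0, 0, 0],
    [0, 0, 0],
    [0, 0, 0],
    [0, 0, 0],
    [0, 0, 0]
  ],
  "xyz": [
    [2, -4, 0],
    [4, -8, 1],
    [5.5, -12, 3],
    [6.45, -14.07, 5],
    [6.45, -14.07, 7],
    [6.45, -14.07, 9],
    [6.45, -14.07, 9],
    [6.45, -14.07, 9]
  ],
  "jaw": [100, 100, 100, 100, 100, 100, 100, 100]
}}

```text
time_s: 2.1
eef_pos: [0.4614, 0.0255, 0.1609]
eef_rot: [0.0, 1.0, 0.0, 0.0]
wrist_force: [0.0, -0.2, -0.1]
opening: 1.002
grasp_force: 0.0
```

```bash
python3 - <<'E'
from h import *
c=ctrl.calibration("wrist"); im=ctrl.camera("wrist")[:,:,::-1]; cv2.imwrite("pics/w1.png",im)
cv2.imwrite("pics/t1.png",ctrl.camera("top")[:,:,::-1])
go(.4615,.0274,.068)
E
```

```text
t 2.2 pos [0.4618 0.0253 0.1613] shift cm [-0.05 -0.21  9.33] dr [ 0.00333333 -0.01666667  0.00333333] q [-0.2   0.03  1.97 -0.    1.14  1.37] open 0.997 grip 0.0
```

View pics/w1.png

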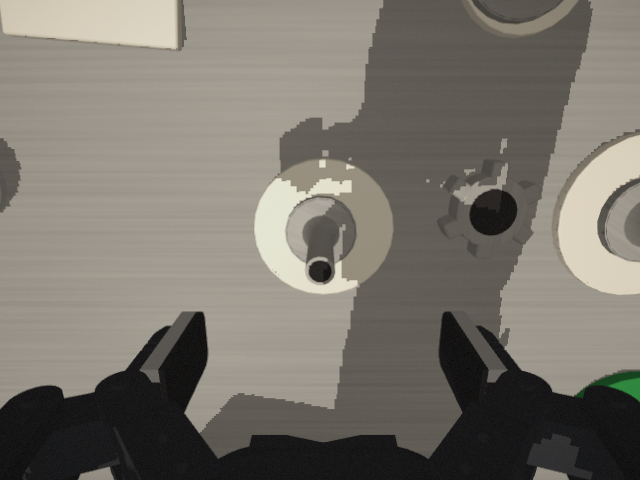

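The wrist view shows nozzle S standing centred on the middle rest, its mouth at (320,270), midway between the fingers (207 to 440). It's clear to descend and grip.

Request:
{"api": "send_rows", "payload": {
  "dr": [
    [0, 0, 0],
    [0, 0, 0],
    [0, 0, 0],
    [0, 0, 0],
    [0, 0, 0],
    [0, 0, 0],
    [0, 0, 0],
    [0, 0, 0]
  ],
  "xyz": [
    [0, -0.1, 2],
    [0, -0.1, 4.5],
    [0, -0.1, 7],
    [0, -0.1, 9],
    [0, -0.1, 9.3],
    [0, -0.1, 9.3],
    [0, -0.1, 9.3],
    [0, -0.1, 9.3]
  ],
  "jaw": [80, 60, 60, 60, 60, 60, 40, 15]
}}

```text
time_s: 3.2
eef_pos: [0.4618, 0.0265, 0.0681]
eef_rot: [0.0, 1.0, 0.0, 0.001]
wrist_force: [0.6, -0.0, 1.1]
opening: 0.201
grasp_force: 0.5
```

Request:
{"api": "send_rows", "payload": {
  "dr": [
    [0, 0, 0],
    [0, 0, 0],
    [0, 0, 0],
    [0, 0, 0],
    [0, 0, 0],
    [0, 0, 0],
    [0, 0, 0],
    [0, 0, 0]
  ],
  "xyz": [
    [0, 0, 0],
    [0, 0, 0],
    [0, 0, 0],
    [0, 0, 0],
    [0, 0, 0],
    [0, 0, 0],
    [0, 0, 0],
    [0, 0, 0]
  ],
  "jaw": [10, 5, 0, 0, 0, 0, 0, 0]
}}

```text
time_s: 4.2
eef_pos: [0.4618, 0.0265, 0.068]
eef_rot: [0.0, 1.0, 0.0, 0.001]
wrist_force: [-0.5, 0.7, 7.2]
opening: 0.169
grasp_force: 58.3
```

```bash
python3 - <<'E'
from h import *
go(.638,.168,.068)
E
```

```text
t 4.2 pos [0.4618 0.0265 0.068 ] shift cm [ 17.63 -14.14   0.02] dr [ 0.00166667 -0.01166667  0.005     ] q [-0.2   0.19  2.01  0.    0.93  1.37] open 0.169 grip 58.30719709396362
```

Request:
{"api": "send_rows", "payload": {
  "dr": [
    [0, 0, 0],
    [0, 0, 0],
    [0, 0, 0],
    [0, 0, 0],
    [0, 0, 0],
    [0, 0, 0],
    [0, 0, 0],
    [0, 0, 0]
  ],
  "xyz": [
    [0, 0, -1],
    [0, 0, -3],
    [0, 0, -5],
    [2, -1.6, -6],
    [5, -4, -6],
    [8.5, -6.8, -6],
    [12, -9.6, -6],
    [15, -12, -6]
  ],
  "jaw": [0, 0, 0, 0, 0, 0, 0, 0]
}}

```text
time_s: 5.2
eef_pos: [0.6121, 0.1478, 0.1275]
eef_rot: [0.0, 1.0, 0.0, -0.0]
wrist_force: [0.5, -0.0, 0.3]
opening: 0.169
grasp_force: 58.4
```

Request:
{"api": "send_rows", "payload": {
  "dr": [
    [0, 0, 0],
    [0, 0, 0],
    [0, 0, 0],
    [0, 0, 0],
    [0, 0, 0],
    [0, 0, 0],
    [0, 0, 0],
    [0, 0, 0]
  ],
  "xyz": [
    [1.8, -1.5, 0],
    [2.6, -2.1, 1],
    [2.6, -2.1, 3],
    [2.6, -2.1, 4.8],
    [2.6, -2.1, 5.5],
    [2.6, -2.1, 5.8],
    [2.6, -2.1, 5.9],
    [2.6, -2.1, 5.9]
  ],
  "jaw": [0, 0, 0, 0, 0, 0, 0, 0]
}}

```text
time_s: 6.2
eef_pos: [0.6375, 0.1677, 0.069]
eef_rot: [-0.0, 1.0, 0.0, 0.001]
wrist_force: [0.3, 0.8, -1.4]
opening: 0.168
grasp_force: 58.4
```

```bash
python3 - <<'E'
from h import *
go(.638,.168,.068); print(ctrl.get_obs()["wrist_force"])
E
```

```text
t 6.2 pos [0.6375 0.1677 0.069 ] shift cm [ 0.05 -0.03  0.1 ] dr [-0.00166667 -0.01        0.005     ] q [0.08 0.56 1.5  0.   1.08 1.65] open 0.168 grip 58.43593418598175
[ 0.31841856  0.79394778 -1.36051753]
```

Request:
{"api": "send_rows", "payload": {
  "dr": [
    [0, 0, 0],
    [0, 0, 0],
    [0, 0, 0],
    [0, 0, 0],
    [0, 0, 0],
    [0, 0, 0],
    [0, 0, 0],
    [0, 0, 0]
  ],
  "xyz": [
    [0, 0, 0.1],
    [0, 0, 0.1],
    [0, 0, 0.1],
    [0, 0, 0.1],
    [0, 0, 0.1],
    [0, 0, 0.1],
    [0, 0, 0.1],
    [0, 0, 0.1]
  ],
  "jaw": [0, 0, 10, 25, 40, 55, 70, 70]
}}

```text
time_s: 7.2
eef_pos: [0.6371, 0.1677, 0.0672]
eef_rot: [-0.0, 1.0, 0.0, -0.0]
wrist_force: [0.0, -0.1, 0.0]
opening: 0.7
grasp_force: 0.0
```

Request:
{"api": "send_rows", "payload": {
  "dr": [
    [0, 0, 0],
    [0, 0, 0],
    [0, 0, 0],
    [0, 0, 0],
    [0, 0, 0],
    [0, 0, 0],
    [0, 0, 0],
    [0, 0, 0]
  ],
  "xyz": [
    [0, 0, -2],
    [0, 0, -5],
    [0, 0, -9],
    [-1, 2.5, -10],
    [-3, 7, -10],
    [-5, 11.5, -10],
    [-7, 16, -10],
    [-9, 20.5, -10]
  ],
  "jaw": [70, 70, 70, 100, 100, 100, 100, 100]
}}

```text
time_s: 8.2
eef_pos: [0.547, -0.0388, 0.1691]
eef_rot: [0.0, 1.0, 0.0, 0.001]
wrist_force: [-0.1, -0.2, -0.2]
opening: 1.003
grasp_force: 0.0
```

```bash
python3 - <<'E'
from h import *
go(.470,-.1973,.075)
cv2.imwrite("pics/s2.png",ctrl.camera("scene")[:,:,::-1])
E
```

```text
t 8.2 pos [ 0.547  -0.0388  0.1691] shift cm [-7.74 15.84  9.41] dr [ 0.00666667 -0.02333333  0.00833333] q [-0.29  0.21  1.75 -0.    1.18  1.28] open 1.003 grip 0.0
```

View pics/s2.png

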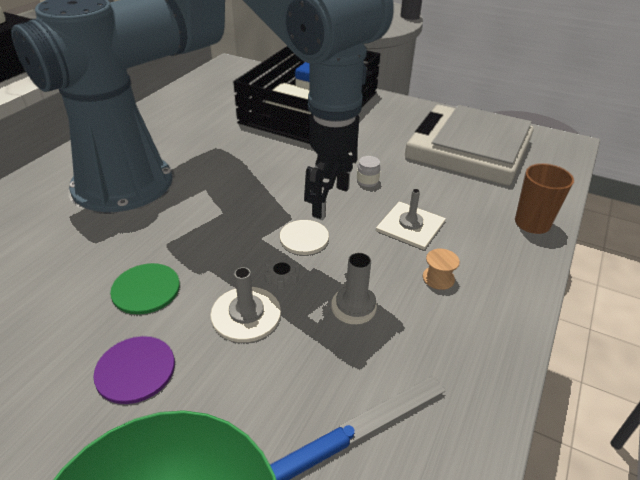

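Nozzle S stands upright on the spare plate at (413,210) and the middle rest at (304,237) is empty. Next is nozzle M at (243,290).

Request:
{"api": "send_rows", "payload": {
  "dr": [
    [0, 0, 0],
    [0, 0, 0],
    [0, 0, 0],
    [0, 0, 0],
    [0, 0, 0],
    [0, 0, 0],
    [0, 0, 0],
    [0, 0, 0]
  ],
  "xyz": [
    [-2, 4, 0],
    [-4, 8, 0],
    [-6, 12, 0],
    [-7.7, 15.8, 0.5],
    [-7.7, 15.8, 2],
    [-7.7, 15.8, 4],
    [-7.7, 15.8, 4],
    [-7.7, 15.8, 4]
  ],
  "jaw": [100, 100, 100, 100, 100, 100, 100, 100]
}}

```text
time_s: 9.25
eef_pos: [0.4709, -0.195, 0.1281]
eef_rot: [0.0, 1.0, 0.001, 0.0]
wrist_force: [-0.2, -0.8, -0.3]
opening: 0.999
grasp_force: 0.0
```

```bash
python3 - <<'E'
from h import *
go(.470,-.1973,.075)
cv2.imwrite("pics/w3.png",ctrl.camera("wrist")[:,:,::-1])
E
```

```text
t 9.25 pos [ 0.4709 -0.195   0.1281] shift cm [-0.09  0.23  5.31] dr [ 0.00333333 -0.00666667  0.01333333] q [-0.63  0.19  1.87  0.    1.08  0.94] open 0.999 grip 0.0
```

View pics/w3.png

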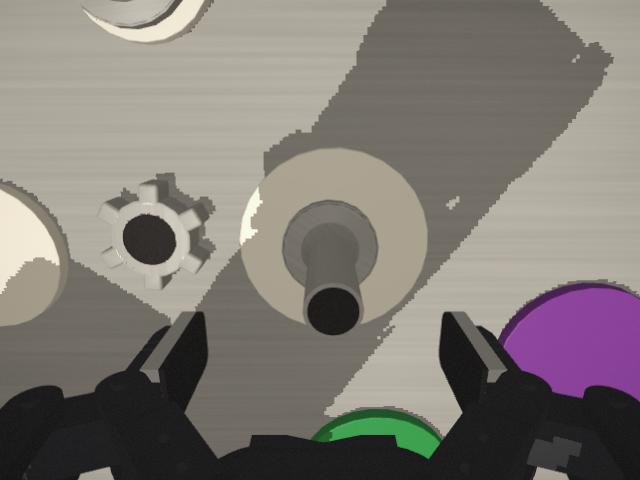

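The wrist view shows the mouth of M at (333,310), about 10 px (≈4 mm) right of the finger midline, so I'll shift +0.35 cm in tool y. Then descend and grip.

Request:
{"api": "send_rows", "payload": {
  "dr": [
    [0, 0, 0],
    [0, 0, 0],
    [0, 0, 0],
    [0, 0, 0],
    [0, 0, 0],
    [0, 0, 0],
    [0, 0, 0],
    [0, 0, 0]
  ],
  "xyz": [
    [0, 0.2, 1],
    [0, 0.2, 3],
    [0, 0.2, 4.8],
    [0, 0.2, 5.4],
    [0, 0.2, 5.4],
    [0, 0.2, 5.4],
    [0, 0.2, 5.4],
    [0, 0.2, 5.4]
  ],
  "jaw": [100, 90, 80, 70, 60, 50, 40, 30]
}}

```text
time_s: 10.3
eef_pos: [0.4706, -0.1977, 0.0738]
eef_rot: [0.0, 1.0, 0.0, 0.0]
wrist_force: [0.6, 0.5, 2.0]
opening: 0.3
grasp_force: 7.3
```

Request:
{"api": "send_rows", "payload": {
  "dr": [
    [0, 0, 0],
    [0, 0, 0],
    [0, 0, 0],
    [0, 0, 0],
    [0, 0, 0],
    [0, 0, 0],
    [0, 0, 0],
    [0, 0, 0]
  ],
  "xyz": [
    [0, 0, 0],
    [0, 0, 0],
    [0, 0, 0],
    [0, 0, 0],
    [0, 0, 0],
    [0, 0, 0],
    [0, 0, 0],
    [0, 0, 0]
  ],
  "jaw": [25, 20, 10, 5, 0, 0, 0, 0]
}}

```text
time_s: 11.3
eef_pos: [0.4706, -0.1977, 0.0739]
eef_rot: [0.0, 1.0, 0.0, 0.0]
wrist_force: [-1.6, 0.5, 5.2]
opening: 0.287
grasp_force: 58.6
```

```bash
python3 - <<'E'
from h import *
go(.4612,.0262,.075)
E
```

```text
t 11.3 pos [ 0.4706 -0.1977  0.0739] shift cm [ -0.93 -22.39  -0.12] dr [ 0.00666667 -0.00666667  0.00666667] q [-0.63  0.28  1.89 -0.    0.97  0.94] open 0.287 grip 58.63375782966614
```

Request:
{"api": "send_rows", "payload": {
  "dr": [
    [0, 0, 0],
    [0, 0, 0],
    [0, 0, 0],
    [0, 0, 0],
    [0, 0, 0],
    [0, 0, 0],
    [0, 0, 0],
    [0, 0, 0]
  ],
  "xyz": [
    [0, 0, -1],
    [0, 0, -3],
    [0, 0, -5],
    [0, -2, -6],
    [-0.4, -6, -6],
    [-0.6, -10, -6],
    [-0.8, -14, -6],
    [-0.9, -18, -6]
  ],
  "jaw": [0, 0, 0, 0, 0, 0, 0, 0]
}}

```text
time_s: 12.3
eef_pos: [0.46, -0.015, 0.133]
eef_rot: [-0.0, 1.0, 0.0, -0.001]
wrist_force: [0.5, 0.3, -1.9]
opening: 0.293
grasp_force: 59.1
```

Request:
{"api": "send_rows", "payload": {
  "dr": [
    [0, 0, 0],
    [0, 0, 0],
    [0, 0, 0],
    [0, 0, 0],
    [0, 0, 0],
    [0, 0, 0],
    [0, 0, 0],
    [0, 0, 0]
  ],
  "xyz": [
    [0, -3, 0],
    [0, -4.4, 0.5],
    [0, -4.4, 2.5],
    [0, -4.4, 4.5],
    [0, -4.4, 5.4],
    [0, -4.4, 5.8],
    [0, -4.4, 5.9],
    [0, -4.4, 5.9]
  ],
  "jaw": [0, 0, 0, 0, 0, 0, 0, 0]
}}

```text
time_s: 13.3
eef_pos: [0.4616, 0.0264, 0.0748]
eef_rot: [0.0, 1.0, 0.0, 0.0]
wrist_force: [0.1, 0.9, -2.0]
opening: 0.29
grasp_force: 59.1
```

```bash
python3 - <<'E'
from h import *
go(.4612,.0262,.0739)
E
```

```text
t 13.3 pos [0.4616 0.0264 0.0748] shift cm [-0.04  0.02  0.09] dr [ 0.00166667 -0.00833333  0.00333333] q [-0.2   0.18  2.01 -0.    0.95  1.37] open 0.29 grip 59.11843478679657
```

Request:
{"api": "send_rows", "payload": {
  "dr": [
    [0, 0, 0],
    [0, 0, 0],
    [0, 0, 0],
    [0, 0, 0],
    [0, 0, 0],
    [0, 0, 0],
    [0, 0, 0],
    [0, 0, 0]
  ],
  "xyz": [
    [0, 0, 0.1],
    [0, 0, 0.1],
    [0, 0, 0.1],
    [0, 0, 0.1],
    [0, 0, 0.1],
    [0, 0, 0.1],
    [0, 0, 0.1],
    [0, 0, 0.1]
  ],
  "jaw": [0, 0, 20, 35, 50, 65, 80, 80]
}}

```text
time_s: 14.3
eef_pos: [0.4611, 0.0266, 0.0733]
eef_rot: [-0.0, 1.0, 0.0, -0.0]
wrist_force: [-0.5, 0.4, -0.5]
opening: 0.8
grasp_force: 0.0
```

Request:
{"api": "send_rows", "payload": {
  "dr": [
    [0, 0, 0],
    [0, 0, 0],
    [0, 0, 0],
    [0, 0, 0],
    [0, 0, 0],
    [0, 0, 0],
    [0, 0, 0],
    [0, 0, 0]
  ],
  "xyz": [
    [0, 0, -2],
    [0, 0, -5],
    [0, 0, -9],
    [3, 2, -9],
    [7, 5, -9],
    [11, 8, -9],
    [15, 10.7, -9],
    [16.5, 11.8, -8]
  ],
  "jaw": [80, 80, 80, 100, 100, 100, 100, 100]
}}

```text
time_s: 15.3
eef_pos: [0.6287, -0.0934, 0.1539]
eef_rot: [0.001, 1.0, -0.0, 0.001]
wrist_force: [-0.8, -0.1, 0.5]
opening: 1.0
grasp_force: 0.0
```

```bash
python3 - <<'E'
from h import *
go(.627,-.0918,.08)
cv2.imwrite("pics/w4.png",ctrl.camera("wrist")[:,:,::-1])
E
```

```text
t 15.3 pos [ 0.6287 -0.0934  0.1539] shift cm [-0.19 -0.17  7.39] dr [ 0.01       -0.025      -0.00666667] q [-0.33  0.41  1.53 -0.    1.21  1.24] open 1.0 grip 0.0
```

View pics/w4.png

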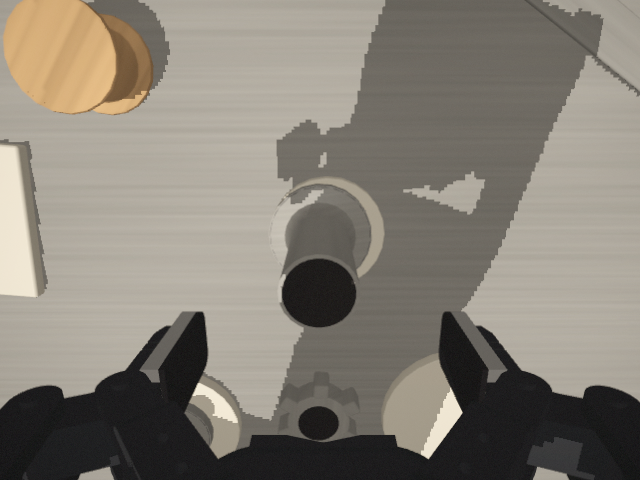

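The mouth of L is at (319,292), about 2 mm left of the finger midline, which matches the computed -0.17 cm correction. Descend and grip.

Request:
{"api": "send_rows", "payload": {
  "dr": [
    [0, 0, 0],
    [0, 0, 0],
    [0, 0, 0],
    [0, 0, 0],
    [0, 0, 0],
    [0, 0, 0],
    [0, 0, 0],
    [0, 0, 0]
  ],
  "xyz": [
    [-0.1, -0.2, 0.3],
    [-0.1, -0.2, 2],
    [-0.1, -0.2, 4],
    [-0.1, -0.2, 6],
    [-0.1, -0.2, 7.3],
    [-0.1, -0.2, 7.4],
    [-0.1, -0.2, 7.4],
    [-0.1, -0.2, 7.4]
  ],
  "jaw": [100, 100, 100, 90, 80, 70, 60, 50]
}}

```text
time_s: 16.35
eef_pos: [0.6259, -0.0896, 0.0802]
eef_rot: [0.0, 1.0, 0.0, 0.001]
wrist_force: [0.1, 0.3, 0.2]
opening: 0.501
grasp_force: 0.0
```

Request:
{"api": "send_rows", "payload": {
  "dr": [
    [0, 0, 0],
    [0, 0, 0],
    [0, 0, 0],
    [0, 0, 0],
    [0, 0, 0],
    [0, 0, 0],
    [0, 0, 0],
    [0, 0, 0]
  ],
  "xyz": [
    [0, 0, 0],
    [0, 0, 0],
    [0, 0, 0],
    [0, 0, 0],
    [0, 0, 0],
    [0, 0, 0],
    [0, 0, 0],
    [0, 0, 0]
  ],
  "jaw": [40, 30, 20, 10, 0, 0, 0, 0]
}}

```text
time_s: 17.35
eef_pos: [0.626, -0.0898, 0.0804]
eef_rot: [0.0, 1.0, 0.0, 0.001]
wrist_force: [-0.7, -0.8, 6.0]
opening: 0.431
grasp_force: 59.6
```

```bash
python3 - <<'E'
from h import *
go(.4703,-.2005,.08)
E
```

```text
t 17.35 pos [ 0.626  -0.0898  0.0804] shift cm [-15.57  11.07   0.02] dr [ 0.00666667 -0.01666667  0.00333333] q [-0.33  0.49  1.57 -0.    1.08  1.24] open 0.431 grip 59.64061439037323
```

Request:
{"api": "send_rows", "payload": {
  "dr": [
    [0, 0, 0],
    [0, 0, 0],
    [0, 0, 0],
    [0, 0, 0],
    [0, 0, 0],
    [0, 0, 0],
    [0, 0, 0],
    [0, 0, 0]
  ],
  "xyz": [
    [0, 0, -1],
    [0, 0, -3],
    [0, 0, -5],
    [-1.5, 1, -6],
    [-4.5, 3, -6],
    [-7.5, 5.3, -6],
    [-10.5, 7.5, -6],
    [-13, 9.3, -6]
  ],
  "jaw": [0, 0, 0, 0, 0, 0, 0, 0]
}}

```text
time_s: 18.35
eef_pos: [0.4946, -0.1833, 0.1408]
eef_rot: [0.001, 1.0, 0.0, 0.001]
wrist_force: [-0.9, -0.2, -1.5]
opening: 0.43
grasp_force: 60.3
```

Request:
{"api": "send_rows", "payload": {
  "dr": [
    [0, 0, 0],
    [0, 0, 0],
    [0, 0, 0],
    [0, 0, 0],
    [0, 0, 0],
    [0, 0, 0],
    [0, 0, 0],
    [0, 0, 0]
  ],
  "xyz": [
    [-2, 1.4, 0],
    [-2.6, 1.8, 0.5],
    [-2.6, 1.8, 2.5],
    [-2.6, 1.8, 4.5],
    [-2.6, 1.8, 5.4],
    [-2.6, 1.8, 5.8],
    [-2.6, 1.8, 5.9],
    [-2.6, 1.8, 5.9]
  ],
  "jaw": [0, 0, 0, 0, 0, 0, 0, 0]
}}

```text
time_s: 19.35
eef_pos: [0.4698, -0.2006, 0.0809]
eef_rot: [0.0, 1.0, 0.0, 0.0]
wrist_force: [0.6, 0.3, -2.3]
opening: 0.427
grasp_force: 60.3
```

```bash
python3 - <<'E'
from h import *
go(.4703,-.2005,.0804)
E
```

```text
t 19.35 pos [ 0.4698 -0.2006  0.0809] shift cm [ 0.05 -0.01  0.05] dr [ 0.005      -0.00833333  0.00666667] q [-0.64  0.27  1.89  0.    0.98  0.93] open 0.427 grip 60.277183055877686
```

Request:
{"api": "send_rows", "payload": {
  "dr": [
    [0, 0, 0],
    [0, 0, 0],
    [0, 0, 0],
    [0, 0, 0],
    [0, 0, 0],
    [0, 0, 0],
    [0, 0, 0],
    [0, 0, 0]
  ],
  "xyz": [
    [0, 0, 0.1],
    [0, 0, 0.1],
    [0, 0, 0.1],
    [0, 0, 0.1],
    [0, 0, 0.1],
    [0, 0, 0.1],
    [0, 0, 0.1],
    [0, 0, 0.1]
  ],
  "jaw": [0, 0, 35, 50, 65, 80, 95, 95]
}}

```text
time_s: 20.35
eef_pos: [0.4693, -0.2004, 0.0792]
eef_rot: [-0.0, 1.0, 0.0, -0.0]
wrist_force: [1.1, -0.4, 0.3]
opening: 0.946
grasp_force: 0.0
```

Request:
{"api": "send_rows", "payload": {
  "dr": [
    [0, 0, 0],
    [0, 0, 0],
    [0, 0, 0],
    [0, 0, 0],
    [0, 0, 0],
    [0, 0, 0],
    [0, 0, 0],
    [0, 0, 0]
  ],
  "xyz": [
    [0, 0, -2],
    [0, 0, -5],
    [0, 0, -9],
    [1.5, -3, -9],
    [3.5, -8, -9],
    [5.7, -12.5, -9],
    [7.8, -17, -9],
    [9.8, -21.5, -9]
  ],
  "jaw": [100, 100, 100, 100, 100, 100, 100, 100]
}}

```text
time_s: 21.35
eef_pos: [0.5678, 0.0162, 0.1693]
eef_rot: [0.0, 1.0, 0.0, 0.0]
wrist_force: [0.6, 0.1, 0.1]
opening: 1.003
grasp_force: 0.0
```

Request:
{"api": "send_rows", "payload": {
  "dr": [
    [0, 0, 0],
    [0, 0, 0],
    [0, 0, 0],
    [0, 0, 0],
    [0, 0, 0],
    [0, 0, 0],
    [0, 0, 0],
    [0, 0, 0]
  ],
  "xyz": [
    [2, -4.5, 0],
    [4, -9, 0],
    [6, -13, 0],
    [7, -15.3, 0],
    [7, -15.3, 0],
    [7, -15.3, 2],
    [7, -15.3, 2],
    [7, -15.3, 2]
  ],
  "jaw": [100, 100, 100, 100, 100, 100, 100, 100]
}}

```text
time_s: 22.35
eef_pos: [0.6367, 0.1667, 0.1487]
eef_rot: [0.0, 1.0, -0.0, -0.001]
wrist_force: [0.7, 0.6, 0.1]
opening: 1.002
grasp_force: 0.0
```

```bash
python3 - <<'E'
from h import *
go(.6375,.1677,.068)
cv2.imwrite("pics/w5.png",ctrl.camera("wrist")[:,:,::-1])
E
```

```text
t 22.35 pos [0.6367 0.1667 0.1487] shift cm [ 0.09 -0.1   8.07] dr [ 0.00166667  0.01166667 -0.005     ] q [ 0.08  0.46  1.46 -0.    1.22  1.65] open 1.002 grip 0.0
```

View pics/w5.png

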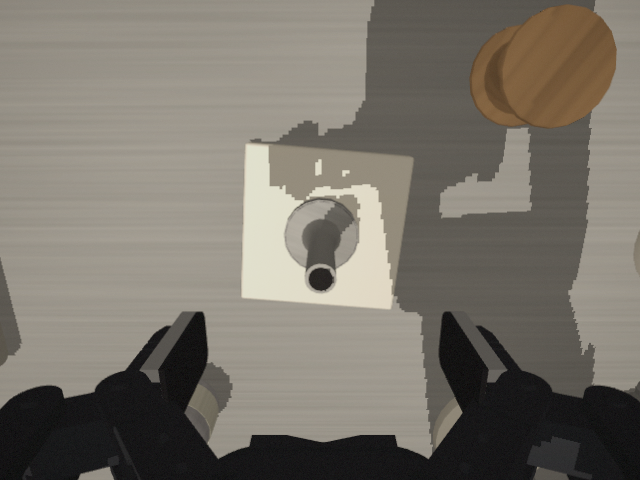

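Nozzle S stands upright on the spare plate, its mouth at (320,278), within 2 mm of the finger midline. Descend and grip.

Request:
{"api": "send_rows", "payload": {
  "dr": [
    [0, 0, 0],
    [0, 0, 0],
    [0, 0, 0],
    [0, 0, 0],
    [0, 0, 0],
    [0, 0, 0],
    [0, 0, 0],
    [0, 0, 0]
  ],
  "xyz": [
    [0.1, -0.1, 1],
    [0.1, -0.1, 3],
    [0.1, -0.1, 5],
    [0.1, -0.1, 7],
    [0.1, -0.1, 8],
    [0.1, -0.1, 8],
    [0.1, -0.1, 8],
    [0.1, -0.1, 8]
  ],
  "jaw": [90, 80, 70, 60, 60, 50, 40, 25]
}}

```text
time_s: 23.4
eef_pos: [0.6388, 0.1688, 0.0704]
eef_rot: [-0.0, 1.0, 0.0, 0.001]
wrist_force: [0.6, 0.0, 0.6]
opening: 0.256
grasp_force: 0.0
```

Request:
{"api": "send_rows", "payload": {
  "dr": [
    [0, 0, 0],
    [0, 0, 0],
    [0, 0, 0],
    [0, 0, 0],
    [0, 0, 0],
    [0, 0, 0],
    [0, 0, 0],
    [0, 0, 0]
  ],
  "xyz": [
    [0, 0, 0],
    [0, 0, 0],
    [0, 0, 0],
    [0, 0, 0],
    [0, 0, 0],
    [0, 0, 0],
    [0, 0, 0],
    [0, 0, 0]
  ],
  "jaw": [18, 10, 5, 0, 0, 0, 0, 0]
}}

```text
time_s: 24.4
eef_pos: [0.6388, 0.1687, 0.0702]
eef_rot: [-0.0, 1.0, 0.0, 0.001]
wrist_force: [-0.7, 0.4, 5.4]
opening: 0.173
grasp_force: 58.4
```

```bash
python3 - <<'E'
from h import *
go(.6273,-.0950,.068)
E
```

```text
t 24.4 pos [0.6388 0.1687 0.0702] shift cm [-1.16 26.37  0.22] dr [-0.00166667 -0.015       0.005     ] q [ 0.08  0.56  1.49 -0.    1.09  1.65] open 0.173 grip 58.352025747299194
```

```bash
python3 - <<'E'
from h import *
im=ctrl.camera("top")[:,:,::-1].copy(); cv2.imwrite("pics/t6.png",im)
print(fit("top",im,(337.1,188.9),.01,.04,.006))
print("m",fit("top",im,(274,265),.10,.013,.008),"l",fit("top",im,(395,257),.11,.019,.008))
E
```

```text
(array([ 0.62699796, -0.09497023]), 127, np.float64(0.0007900887230675654))
m (array([0.4652784 , 0.03364485]), 25, np.float64(0.0008207065409011772)) l (array([ 0.47320813, -0.19864941]), 48, np.float64(0.0007705113831006343))
```

View pics/t6.png

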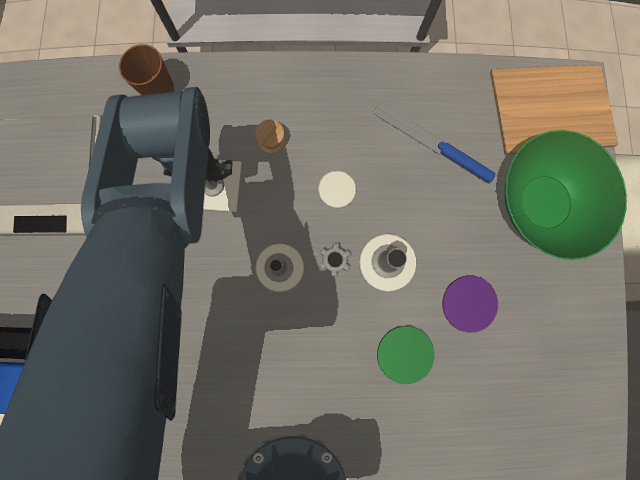

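The top view shows M at (276,265) on the middle rest and L at (396,258) on the largest rest. The smallest rest at (337,189) is empty, and its measured centre (0.627, -0.095) matches the earlier fit. Now I'll carry S there.

Request:
{"api": "send_rows", "payload": {
  "dr": [
    [0, 0, 0],
    [0, 0, 0],
    [0, 0, 0],
    [0, 0, 0],
    [0, 0, 0],
    [0, 0, 0],
    [0, 0, 0],
    [0, 0, 0]
  ],
  "xyz": [
    [0, 0, -1],
    [0, 0, -3],
    [0, 0, -5],
    [0, 2, -6],
    [-0.4, 6, -6],
    [-0.7, 10.5, -6],
    [-1, 15, -6],
    [-1.1, 19, -6]
  ],
  "jaw": [0, 0, 0, 0, 0, 0, 0, 0]
}}

```text
time_s: 25.45
eef_pos: [0.6267, -0.0242, 0.1299]
eef_rot: [0.0, 1.0, -0.0, 0.0]
wrist_force: [0.0, 0.1, -0.4]
opening: 0.168
grasp_force: 58.5
```

Request:
{"api": "send_rows", "payload": {
  "dr": [
    [0, 0, 0],
    [0, 0, 0],
    [0, 0, 0],
    [0, 0, 0],
    [0, 0, 0],
    [0, 0, 0],
    [0, 0, 0],
    [0, 0, 0]
  ],
  "xyz": [
    [0, 4, 0],
    [0, 7, 0],
    [0, 7.4, 1],
    [0, 7.4, 3],
    [0, 7.4, 4.8],
    [0, 7.4, 5.6],
    [0, 7.4, 5.8],
    [0, 7.4, 5.8]
  ],
  "jaw": [0, 0, 0, 0, 0, 0, 0, 0]
}}

```text
time_s: 26.45
eef_pos: [0.6274, -0.0949, 0.0712]
eef_rot: [0.0, 1.0, 0.001, 0.0]
wrist_force: [-0.1, -0.0, -0.3]
opening: 0.169
grasp_force: 58.5
```

```bash
python3 - <<'E'
from h import *
go(.6273,-.0950,.0702)
E
```

```text
t 26.45 pos [ 0.6274 -0.0949  0.0712] shift cm [-0.01  0.01  0.1 ] dr [ 0.         -0.          0.01166667] q [-0.34  0.51  1.56  0.    1.06  1.23] open 0.169 grip 58.536826372146606
```

Request:
{"api": "send_rows", "payload": {
  "dr": [
    [0, 0, 0],
    [0, 0, 0],
    [0, 0, 0],
    [0, 0, 0],
    [0, 0, 0],
    [0, 0, 0],
    [0, 0, 0],
    [0, 0, 0]
  ],
  "xyz": [
    [0, 0, 0.1],
    [0, 0, 0.1],
    [0, 0, 0.1],
    [0, 0, 0.1],
    [0, 0, 0.1],
    [0, 0, 0.1],
    [0, 0, 0.1],
    [0, 0, 0.1]
  ],
  "jaw": [0, 0, 10, 25, 40, 55, 70, 70]
}}

```text
time_s: 27.45
eef_pos: [0.6273, -0.0953, 0.0703]
eef_rot: [0.0, 1.0, 0.0, 0.0]
wrist_force: [0.1, 0.5, 0.4]
opening: 0.703
grasp_force: 0.0
```

Request:
{"api": "send_rows", "payload": {
  "dr": [
    [0, 0, 0],
    [0, 0, 0],
    [0, 0, 0],
    [0, 0, 0],
    [0, 0, 0],
    [0, 0, 0],
    [0, 0, 0],
    [0, 0, 0]
  ],
  "xyz": [
    [0, 0, -2],
    [0, 0, -5],
    [0, 0, -9],
    [0, 0, -13],
    [0, -4, -14],
    [0, -9, -14],
    [0, -14, -14],
    [0, -18, -14]
  ],
  "jaw": [70, 70, 70, 70, 70, 70, 70, 70]
}}

```text
time_s: 28.45
eef_pos: [0.6273, 0.0866, 0.2123]
eef_rot: [-0.0, 1.0, 0.001, 0.001]
wrist_force: [-0.3, -0.0, 0.3]
opening: 0.704
grasp_force: 0.0
```

Request:
{"api": "send_rows", "payload": {
  "dr": [
    [0, 0, 0],
    [0, 0, 0],
    [0, 0, 0],
    [0, 0, 0],
    [0, 0, 0],
    [0, 0, 0],
    [0, 0, 0],
    [0, 0, 0]
  ],
  "xyz": [
    [0, -4, 0],
    [0, -8, 0],
    [0, -12, 0],
    [0, -12, 0],
    [0, -12, 0],
    [0, -12, 0],
    [0, -12, 0],
    [0, -12, 0]
  ],
  "jaw": [70, 70, 70, 70, 70, 70, 70, 70]
}}

```text
time_s: 29.45
eef_pos: [0.6272, 0.204, 0.2103]
eef_rot: [0.0, 1.0, -0.0, -0.0]
wrist_force: [-0.6, -0.3, -0.4]
opening: 0.7
grasp_force: 0.0
```

```bash
python3 - <<'E'
from h import *
im=ctrl.camera("top")[:,:,::-1].copy()
cv2.imwrite("pics/t7.png",im); cv2.imwrite("pics/crop7.png",cv2.resize(im[155:305,240:430],None,fx=4,fy=4,interpolation=cv2.INTER_CUBIC))
cv2.imwrite("pics/s7.png",ctrl.camera("scene")[:,:,::-1])
E
```

```text
(no output)
```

View pics/crop7.png

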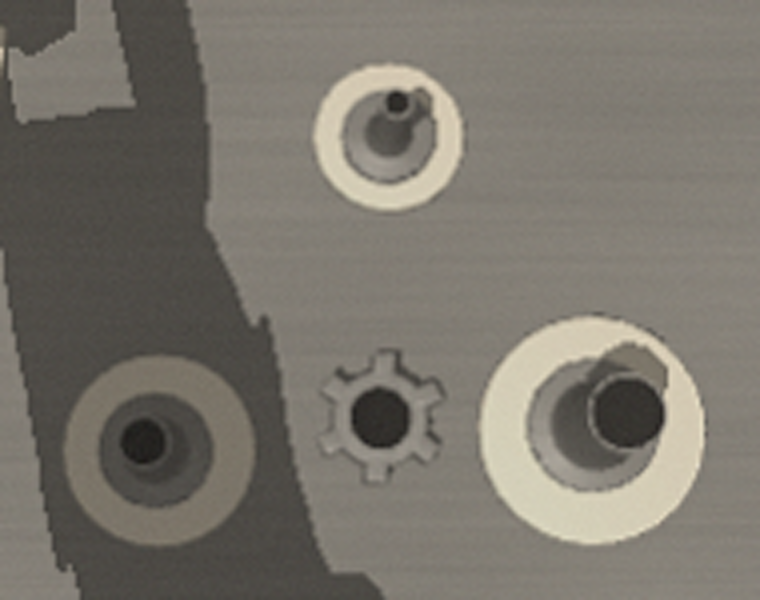

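View pics/s7.png

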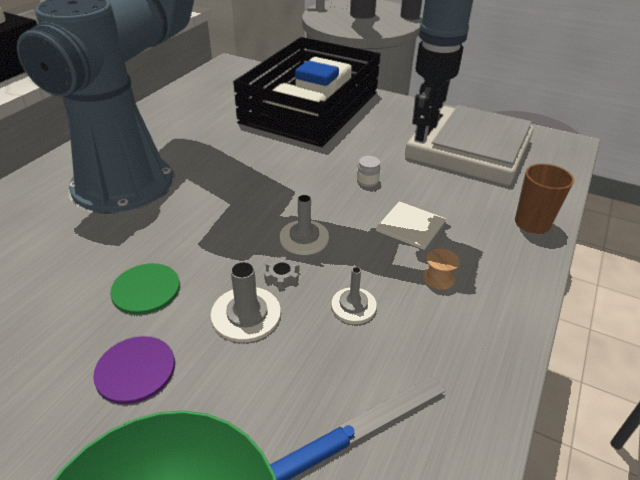

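All three nozzles stand upright on their own rests. In the crop the flanges sit near the disc centres: S (389,137), M (156,450) and L (594,425). The nut, tin and reel haven't moved. The gripper is clear, so I'm handing in.

```bash
python3 -c "
from bench import ctrl
print(ctrl.hand_in())"
```

```text
the job is handed in; nothing more can be done
None
```

Each nozzle now stands upright near the middle of the rest of its own size, with the nut, tin and reel unmoved in the last pictures, and the job was handed in at about 30 s; the hand-in returned no verdict.

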